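# Eject the seed cassette and stop it on the ramp

### The job

On the bench seeder, press the eject paddle beside the ramp all the way down with one finger, so that the spring throws the seed cassette out of its bay, and let the other finger stop the cassette on the ramp before it slides off the lower end. Finish while still holding: the paddle kept down, and the cassette resting against your finger, on the ramp and wholly out of the bay. Do not lift or tip the cassette, and leave the pot, the jar and the dibber where they stand.

Things in the scene. Friction and masses are not known exactly. Their poses are not given: they have to be found in the camera images.
- seeder: Bench seeder, fixed, level. Origin on the bench directly below the middle of the bay mouth; x horizontal, the ramp's downhill direction, y to the paddle's side, z up. Grey base plate 12 mm thick, x -195 to 170 mm, y -88 to 112 mm. The lane (bay floor and steel ramp, one plane) falls 22 degrees towards +x: 75 mm above the bench at x = 0, 23 mm at its open lower end, x = 130 mm.
- ramp (a point): Middle of the lane surface at the bay mouth, 75 mm above the bench. x runs down the slope (22 degrees below level), y to the paddle's side, z square to the ramp. The ramp reaches to x = 140 mm, 50 mm wide inside, side guides 5 mm thick and 8 mm high, no end stop. The bay, open on top, is x -62 to 0, cheeks 8 mm thick and 26 mm high, its highest point 130 mm above the bench.
- gearbox_top (a point): Top middle of the green gearbox uphill of the bay, 137 mm above the bench, 138 mm behind the seeder's origin. Box 105 mm (seeder x) by 150 mm (y); a round steel cap on it reaches 161 mm. Keep the hand clear of it.
- paddle_top (a point): Middle of the flat top of the grey eject paddle on a black block, a plate 44 mm (seeder x) by 32 mm (y), 8 mm thick, beside the ramp at seeder x = 42, y = 62 mm, 16 mm clear of the ramp guide; 70 mm above the bench when up, 60 mm when fully down (moves with it). So a finger end at 60 mm height also stands 5 to 27 mm above the ramp between seeder x = 50 and 105 mm.
- paddle (a joint): How far the eject paddle is down, vertically, in m: 0 up, 0.010 fully down. Spring 3 N at first, 7 N fully down, returns when let go. It draws down a catch at the bay mouth: at 6 to 8 mm the cassette comes free, a spring pusher throws it down the ramp and it keeps sliding (off the end in under half a second) unless something already stands in its way.
- cassette: White seed cassette, clear window on top: loose rigid box 46 x 46 mm, 30 mm high, about 0.16 kg, slippery. Origin at the middle of its underside, x downhill, z square to the ramp. At the start in the bay, front face at the mouth, origin 23 mm uphill of point ramp. Tilted 22 degrees with the lane, so its front top edge leads its foot by 11 mm horizontally. A vertical finger in the ramp stops it.
- pot: Bystander: black plastic plant pot, 72 mm wide at the rim, 65 mm high, origin under its centre. Leave alone.
- jar: Bystander: glass seed jar with metal cap, 60 mm wide, 85 mm high, origin under its centre. Leave alone.
- dibber: Bystander: small wooden dibber standing on its 44 mm wide butt, point up, 100 mm high, origin under its centre. Leave alone.
Things that resemble listed ones, but are neither listed nor needed, are in the scene too. Of the things that look like the cassette, the middle-sized one is meant.

How it is judged:
On the way, in this order (a step that is already met when the one before it is completed fails the run):
1. the eject paddle is pressed while the cassette is still in its bay (value of joint paddle above 0.004 m and x of cassette in the frame of ramp below 0 m).
2. the ejected cassette is stopped on the ramp by a finger, wholly out of the bay, with the paddle still down (value of joint paddle above 0.006 m and x of cassette in the frame of ramp between 0.023 and 0.12 m and contact force between the fingers and cassette above 0.05 N and linear speed of cassette below 0.03 m/s), for 0.3 s.
At the end, for the whole second after the job is handed in: The paddle is still more than 6 mm down; the cassette lies flat on the ramp (within 6 mm and 0.15 rad), its middle 23 to 120 mm down the ramp from the bay mouth, at rest, held back by a finger (contact force 0.05 to 15 N) (value of joint paddle above 0.006 m and x of cassette in the frame of ramp between 0.023 and 0.12 m and z of cassette in the frame of ramp between -0.004 and 0.006 m and angle between the z axis of cassette and the z axis of ramp, either way round below 0.15 rad and contact force between the fingers and cassette between 0.05 and 15 N and linear speed of cassette below 0.02 m/s); the arm keeps its last pose, push and grip.
It fails at once if the cassette is lifted off the lane (z of cassette in the frame of ramp above 0.02 m).
It fails at once if the cassette is tipped (angle between the z axis of cassette and the z axis of ramp, either way round above 0.5 rad).
It fails at once if the cassette slides off the lower end of the ramp (x of cassette in the frame of ramp above 0.145 m).
It fails at once if the pot, the jar or the dibber is disturbed (distance of any of pot, jar, dibber from where it was at the start of the episode above 0.03 m).
It also fails if it takes over 35 s, if anything falls off the work surface, if the arm or the gripper's body presses on something with over 40 N, if the wrist force passes 120 N, or if a joint passes its speed limit or range.

### The arm

A 6-joint arm with a two-finger parallel gripper is mounted at the origin on the work surface. World frame = base frame: x ahead of the robot, y to its left, z up, the work surface at z = 0. Lengths are in m, angles in rad, forces in N, time in s.
With the tool pointing down it reaches from about 0.325 to 0.775 m from the base axis. Payload 5.5 kg.
Tool frame: the origin (TCP) lies between the finger pads; the fingertips stand 19 mm ahead of it and the grasp point (between the pads) is the TCP; z points along the fingers, y is the line along which they close (so a half turn about z gives the same grasp; the last joint's range is limited). The gripper opens to 85 mm and grips with 20 to 120 N. Pads are 22 mm wide; open, the fingers measure 114 mm over their backs; the gripper's body (76 mm by 85 mm) begins 54 mm behind the grasp point. The pads swing forward as they close: fully open they stand 13 mm farther back than shut.
Start: joints at [-1.258, 0.091, 1.231, -0, 1.82, -0.057], TCP at [0.217, -0.559, 0.25] pointing down, gripper open.
Joint ranges: [-2.87, 2.87], [-0.86, 2.18], [0.17, 2.46], [-1.51, 4.65], [0.06, 2.69], [-2.65, 2.65]. Speed limits (rad/s): [2.57, 2.57, 3.01, 3.14, 3.14, 3.14].

### API

Orientations are given as a 3x3 rotation matrix whose columns are the frame's x, y, z axes.
In Python, from rig import robot, cams gives the robot as it stands. The module is installed in compiled form; this text tells all that it offers.
- The arm moves only by the tool move_arm, never from a script. Its argument "rows" is a list of rows, each an object of numbers: "x", "y", "z": the shift along the world's x, y, z scaled (see below); "wx", "wy", "wz": the turn, a rotation vector about the world's x, y, z scaled (see below); "fingers": the closure, from 0 (fully open) to 1 (shut). A call has exactly 5 rows; each row is the pose to reach, as a shift and turn from the pose commanded when the call began; what a row does not reach only later rows make up. The controller multiplies each number of a shift by 1000 mm and each number of a turn by 60 degrees. A row lasts 1/8 s, in which the tool goes at most 62.5 mm and 10.7 degrees, less where a joint would pass 70% of its speed; a pose out of reach is approached as far as the arm can. A call with a number of a shift or a turn outside -1 to 1 is refused whole. A call with a gripper value outside its range is refused whole. The fingers move at their own pace and stop on an object; the grip force is fixed at half the most. Time passes only in rows, so rows that repeat a pose let the fingers close, or fill a call up. It gives the time, the measured TCP pose, the force, the opening and the grip force at its end, in the units of the state.
- robot.observe(): the state, without advancing time (a new reading comes with each control period).
- cams.get_image(name): name is "side" or "top" or "wrist"; returns the picture (400x640x3 uint8, red, green, blue); there is no depth.
- cams.get_calibration(name): a dict with "intrinsics" (3x3 intrinsics, pixels), "k1" (the pictures are not rectified: a ray, as slopes to the right and down, at radius r is drawn at 1 + k1 r^2 times it, then the intrinsics apply), "R" (3x3) and "t" (3): a world point X has camera coordinates R X + t; the wrist camera has in their place "T_tool_cam" (4x4, takes a point from camera to tool coordinates, whose origin is the TCP and whose axes are the flange's). Camera axes: x right, y down, z forward; pixel columns grow to the right and rows downward; lengths in m; the calibration is good to about 2 mm. A picture is of the moment at which its call begins: read the wrist's pose just before it. get_calibration takes no time and is no camera call.
- robot.job_done(): hands the job in; it is judged then, once.
The state is a dict: "time_s": time; "q": joint angles; "joint_vel": joint speeds; "joint_efforts": joint torques, N m; "tool_pos": TCP position; "tool_rot": TCP orientation; "force": force on the tool from outside, world axes, zero at the start; "moment": the same for the moment, N m; "finger_gap": opening from 0.0 (shut) to 1.0 (fully open); "finger_force": force on a finger pad.
Only numpy, scipy, OpenCV 4.12 (cv2) and the standard library are available. Lean on these libraries where they do the work, as an engineer would, in place of code of your own. Each camera call takes 0.05 s, during which the arm holds its last target. There are 200 camera calls.

## Working session

There is one attempt and no reset: what is moved stays moved. The work goes in short steps, Python scripts to look and compute and a tool call to move; the robot and the scene stay as the last step left them, time stands still between calls to the robot, and variables do not carry over. Pictures are saved under pics/ and viewed, at most 10 in all, crops included, and the job is handed in when it is done.

Besides the shell and the picture viewer there is one more tool, called after "Emit:" in YAML: its name, and indented under it one key for each argument. move_arm: Moves the arm, as the interface text tells. Shifts and turns lie within -1 to 1; 1 stands for 1000 mm of shift or 60 degrees of turn. Its arguments: {"type":"object","properties":{"rows":{"type":"array"}},"required":["rows"]}

```bash
mkdir -p pics; python3 - <<'E'
from rig import robot, cams
import cv2
for n in("top","side"):
    cv2.imwrite(f"pics/{n}0.png",cams.get_image(n)[:,:,::-1])
    print(n,cams.get_calibration(n))
print(cams.get_calibration("wrist"))
print(robot.observe())
E
```

```text
top {'intrinsics': array([[436.6470313 ,   0.        , 323.3952858 ],
       [  0.        , 436.6470313 , 193.96585115],
       [  0.        ,   0.        ,   1.        ]]), 'k1': 0.018539806633646027, 'R': array([[ 0.02749598, -0.9996066 , -0.00553256],
       [-0.99441556, -0.02678821, -0.10207878],
       [ 0.10189042,  0.00830842, -0.99476093]]), 't': array([0.06496385, 0.57551004, 1.08668642])}
side {'intrinsics': array([[517.29235037,   0.        , 318.19890417],
       [  0.        , 517.29235037, 203.71331518],
       [  0.        ,   0.        ,   1.        ]]), 'k1': -0.1431432222504475, 'R': array([[-0.99971978,  0.01428216, -0.0188781 ],
       [ 0.02313113,  0.75888476, -0.65081401],
       [ 0.00503127, -0.65106831, -0.75900247]]), 't': array([0.57068211, 0.02136801, 1.2597918 ])}
{'intrinsics': array([[290.83088246,   0.        , 322.82503551],
       [  0.        , 290.83088246, 200.33472042],
       [  0.        ,   0.        ,   1.        ]]), 'k1': -0.03497720067655534, 'T_tool_cam': array([[-1.15245567e-03, -9.63702118e-01, -2.66977337e-01,
         6.80236289e-02
[... 364 characters left out ...]
1.81979667e+00, -5.67058279e-02]), 'joint_vel': array([ 0.0008803 , -0.0028811 , -0.00253904, -0.00144616,  0.00051375,
        0.00020238]), 'joint_efforts': array([ 2.74542581e-03, -4.60217714e+01, -4.19218397e+01,  4.04107357e-05,
        1.06191030e-02,  2.67988281e-05]), 'tool_pos': array([ 0.2167901 , -0.55923581,  0.24924588]), 'tool_rot': array([[ 9.32397612e-01,  3.61433804e-01, -5.45477359e-04],
       [ 3.61434201e-01, -9.32396073e-01,  1.69755301e-03],
       [ 1.04952095e-04, -1.77994855e-03, -9.99998410e-01]]), 'force': array([-0.79755129, -0.62074138, -0.17060379]), 'moment': array([-0.00597555,  0.02882322, -0.0088024 ]), 'finger_force': 0.0, 'finger_gap': 1.0019073515102592}
```

View pics/top0.png

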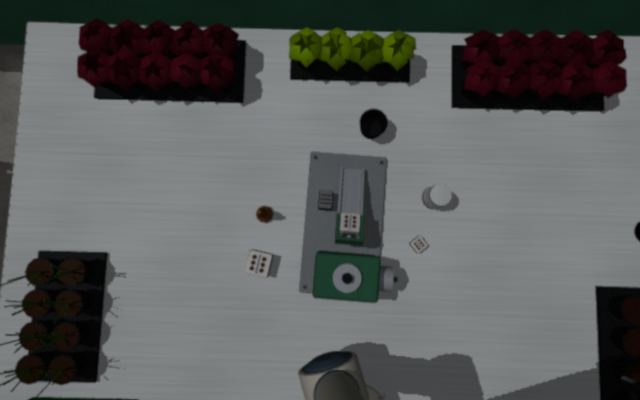

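View pics/side0.png

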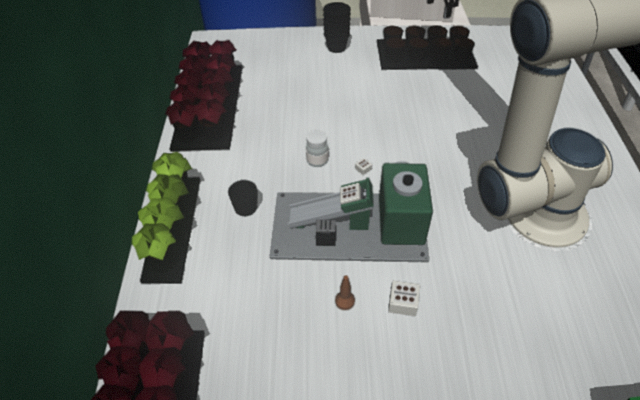

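Top view: the seeder plate spans (303–388, 152–296), with the ramp at (352,190), paddle at (326,200) and gearbox at (347,277). The pot is at (373,124), the jar at (438,196) and the dibber at (264,214). There are three cassette lookalikes: (259,263) large and loose, (419,244) small and loose, and (348,223) middle-sized in the bay. The one in the bay is meant. I'll confirm that in an enlarged crop.

```bash
python3 - <<'E'
import cv2,numpy as np
a=cv2.imread("pics/top0.png")[145:305,240:440]
b=cv2.imread("pics/side0.png")[165:270,260:440]
cv2.imwrite("pics/tc.png",cv2.convertScaleAbs(cv2.resize(a,(750,600),interpolation=cv2.INTER_CUBIC),alpha=1.6))
cv2.imwrite("pics/sc.png",cv2.convertScaleAbs(cv2.resize(b,(800,467),interpolation=cv2.INTER_CUBIC),alpha=1.6))
E
```

```text
(no output)
```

View pics/tc.png

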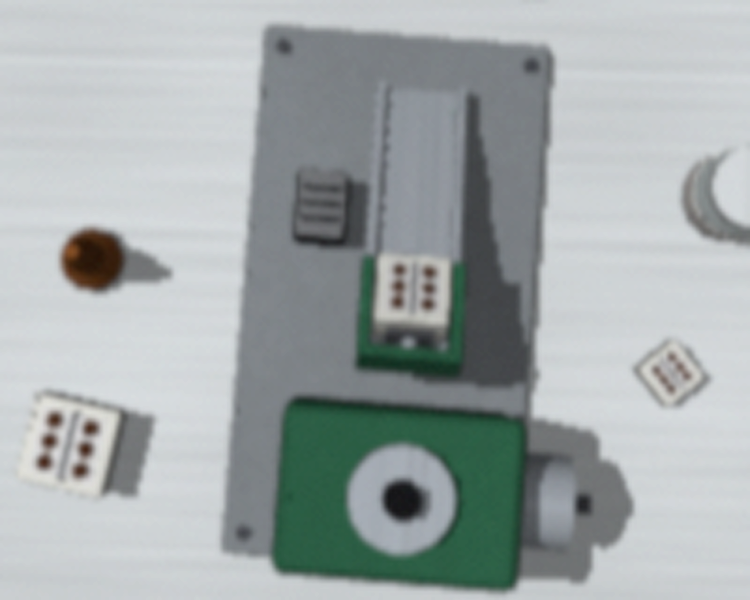

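View pics/sc.png

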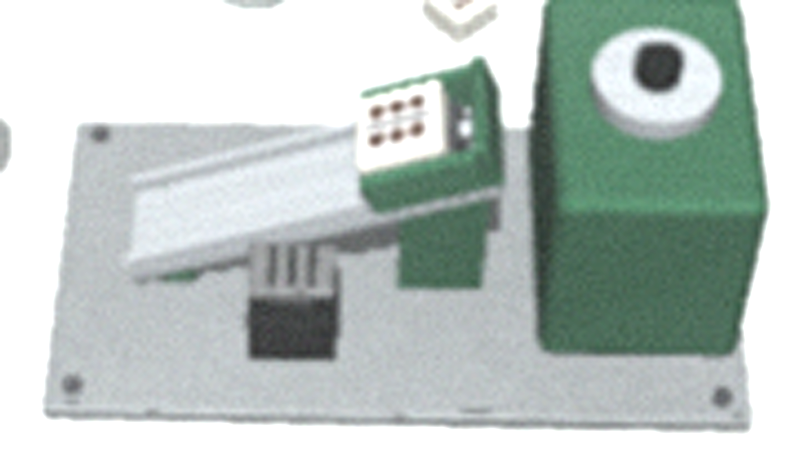

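The crop confirms it: the middle-sized cassette, with 2×3 dots, sits in the bay at crop (411,292). The loose ones at (72,443) and (671,372) are larger and smaller. Next I fit the seeder pose.

```bash
cat > h.py <<'E'
import numpy as np, cv2
from rig import robot,cams
from scipy.optimize import least_squares
def proj(n,P):
    c=cams.get_calibration(n)
    q=np.atleast_2d(P)@c["R"].T+c["t"]; s=q[:,:2]/q[:,2:]
    s=s*(1+c["k1"]*(s**2).sum(1,keepdims=True))
    K=c["intrinsics"]; return s*[K[0,0],K[1,1]]+K[:2,2]
def S2W(p,P):
    c,s=np.cos(p[2]),np.sin(p[2]); P=np.atleast_2d(P)/1000.
    return np.c_[p[0]+c*P[:,0]-s*P[:,1],p[1]+s*P[:,0]+c*P[:,1],P[:,2]]
E
python3 - <<'E'
from h import *
T=[((266,28),(170,112,12)),((551,45),(170,-88,12)),((223,552),(-195,112,12)),((322,203),(42,62,70)),((288,400),(-85.5,75,137)),((525,418),(-85.5,-75,137)),((518,587),(-190.5,-75,137)),((275,572),(-190.5,75,137)),((402,499),(-138,0,161))]
D=[((45,410),(170,112,12)),((78,125),(170,-88,12)),((750,424),(-195,112,12)),((293,268),(42,62,70)),((553,208),(-85.5,75,137)),((765,205),(-190.5,75,137)),((657,70),(-138,0,161))]
tp=np.array([a for a,_ in T])/3.75+[240,145]-.4; dp=np.array([a for a,_ in D])/(800/180)+[260,165]-.4
tP=[b for _,b in T]; dP=[b for _,b in D]
f=lambda p:np.r_[(proj("top",S2W(p,tP))-tp).ravel(),(proj("side",S2W(p,dP))-dp).ravel()]
r=least_squares(f,[.55,0,0],loss="soft_l1")
print(r.x,np.degrees(r.x[2])); print(f(r.x).reshape(-1,2).round(1))
p=r.x; np.save("p.npy",p)
for nm,q in(("paddle",(42,62,70)),("mouth",(0,0,75)),("gear",(-138,0,137))):print(nm,S2W(p,[q]),np.hypot(*S2W(p,[q])[0,:2]))
E
```

```text
[ 0.51241365  0.01615367 -0.04799784] -2.7500737659293
[[-0.9 -1. ]
 [-0.7 -0. ]
 [-0.7  0.5]
 [-0.5  0.1]
 [-1.4  0.1]
 [ 1.2  0.4]
 [ 0.2  2.4]
 [-1.5  1.1]
 [-0.   0.5]
 [-2.1 -0.3]
 [-1.9 -1.4]
 [-0.1 -1. ]
 [-1.4 -0.5]
 [-0.4 -0.9]
 [ 1.2  0.4]
 [-0.6 -2.9]]
paddle [[0.55734    0.07606713 0.07      ]] 0.562506967497478
mouth [[0.51241365 0.01615367 0.075     ]] 0.5126682073209503
gear [[0.37457258 0.02277483 0.137     ]] 0.3752643230019902
```

Emit:
move_arm:
  rows:
    - {"x":0.03,"y":0.05,"z":0,"wz":0.02,"fingers":0.31}
    - {"x":0.06,"y":0.1,"z":0,"wz":0.04,"fingers":0.31}
    - {"x":0.09,"y":0.15,"z":0,"wz":0.06,"fingers":0.31}
    - {"x":0.12,"y":0.2,"z":0,"wz":0.09,"fingers":0.31}
    - {"x":0.15,"y":0.25,"z":0,"wz":0.125,"fingers":0.31}

```text
validation failed for argument at $.ro...
```

Emit:
move_arm:
  rows:
    - {"x":0.03,"y":0.05,"z":0,"fingers":0.31}
    - {"x":0.06,"y":0.1,"z":0,"fingers":0.31}
    - {"x":0.09,"y":0.15,"z":0,"fingers":0.31}
    - {"x":0.12,"y":0.2,"z":0,"fingers":0.31}
    - {"x":0.15,"y":0.25,"z":0,"fingers":0.31}

```text
validation failed for argument at $.ro...
```

Emit:
move_arm:
  rows:
    - {"x":0.03,"y":0.05,"z":-0.02,"fingers":0.31}
    - {"x":0.066,"y":0.102,"z":-0.05,"fingers":0.31}
    - {"x":0.066,"y":0.102,"z":-0.08,"fingers":0.31}
    - {"x":0.066,"y":0.102,"z":-0.08,"fingers":0.31}
    - {"x":0.066,"y":0.102,"z":-0.08,"fingers":0.31}

```text
validation failed for argument at $.ro...
```

Emit:
move_arm:
  rows:
    - {"x":0.03,"y":0.05,"z":0,"wx":0,"wy":0,"wz":0.02,"fingers":0.31}
    - {"x":0.06,"y":0.1,"z":0,"wx":0,"wy":0,"wz":0.04,"fingers":0.31}
    - {"x":0.09,"y":0.15,"z":0,"wx":0,"wy":0,"wz":0.06,"fingers":0.31}
    - {"x":0.12,"y":0.2,"z":0,"wx":0,"wy":0,"wz":0.09,"fingers":0.31}
    - {"x":0.15,"y":0.25,"z":0,"wx":0,"wy":0,"wz":0.125,"fingers":0.31}

```text
time_s: 0.72
tool_pos: [0.3674, -0.3077, 0.2498]
tool_rot: [[0.877, 0.481, -0.0], [0.481, -0.877, 0.0], [-0.0, -0.0, -1.0]]
force: [0.7, -0.7, -0.2]
finger_gap: 0.691
finger_force: 0.0
```

Emit:
move_arm:
  rows:
    - {"x":0.03,"y":0.05,"z":0,"wx":0,"wy":0,"wz":0,"fingers":0.31}
    - {"x":0.06,"y":0.1,"z":0,"wx":0,"wy":0,"wz":0,"fingers":0.31}
    - {"x":0.09,"y":0.15,"z":0,"wx":0,"wy":0,"wz":0,"fingers":0.31}
    - {"x":0.12,"y":0.2,"z":0,"wx":0,"wy":0,"wz":0,"fingers":0.31}
    - {"x":0.15,"y":0.25,"z":0,"wx":0,"wy":0,"wz":0,"fingers":0.31}

```text
time_s: 1.35
tool_pos: [0.5174, -0.0576, 0.2499]
tool_rot: [[0.877, 0.48, -0.0], [0.48, -0.877, -0.0], [-0.0, -0.0, -1.0]]
force: [0.4, -0.8, -0.7]
finger_gap: 0.69
finger_force: 0.0
```

Emit:
move_arm:
  rows:
    - {"x":0.03,"y":0.05,"z":-0.02,"wx":0,"wy":0,"wz":0,"fingers":0.31}
    - {"x":0.066,"y":0.1,"z":-0.05,"wx":0,"wy":0,"wz":0,"fingers":0.31}
    - {"x":0.066,"y":0.1,"z":-0.1,"wx":0,"wy":0,"wz":0,"fingers":0.31}
    - {"x":0.066,"y":0.1,"z":-0.12,"wx":0,"wy":0,"wz":0,"fingers":0.31}
    - {"x":0.066,"y":0.1,"z":-0.12,"wx":0,"wy":0,"wz":0,"fingers":0.31}

```text
time_s: 1.98
tool_pos: [0.5817, 0.0399, 0.1287]
tool_rot: [[0.878, 0.479, -0.004], [0.479, -0.878, -0.0], [-0.003, -0.002, -1.0]]
force: [-1.0, 0.0, -0.1]
finger_gap: 0.691
finger_force: 0.0
```

```bash
python3 - <<'E'
from h import *
s=robot.observe();print(s["tool_pos"],s["force"],s["finger_gap"])
o=np.zeros((580,800,3),np.uint8)
w=cams.get_image("wrist")[:,:,::-1]; d=cams.get_image("side")[:,:,::-1]
cv2.imwrite("pics/w1.png",w); cv2.imwrite("pics/d1.png",d)
cv2.imwrite("pics/w1z.png",cv2.convertScaleAbs(cv2.resize(w,(800,500)),alpha=1.5))
cv2.imwrite("pics/d1z.png",cv2.convertScaleAbs(cv2.resize(d[130:270,250:450],(800,560),interpolation=cv2.INTER_CUBIC),alpha=1.6))
E
```

```text
[0.58173208 0.03994672 0.12867848] [-1.01837562  0.00213197 -0.12380852] 0.6907947153168897
```

View pics/w1z.png

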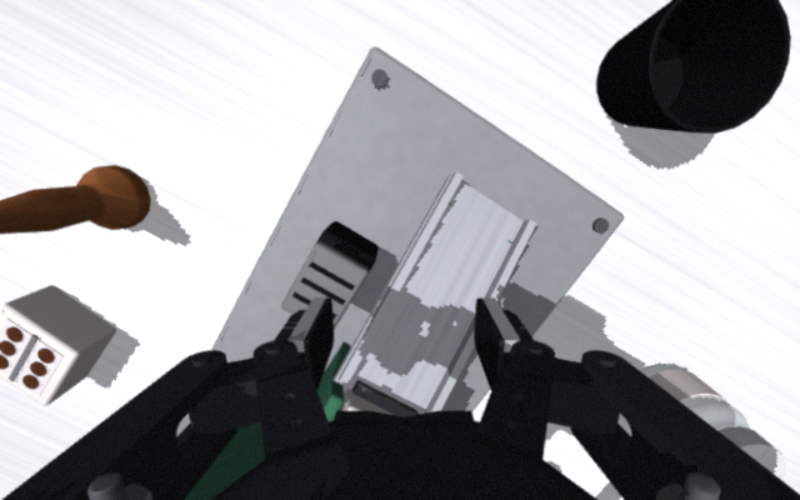

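View pics/d1z.png

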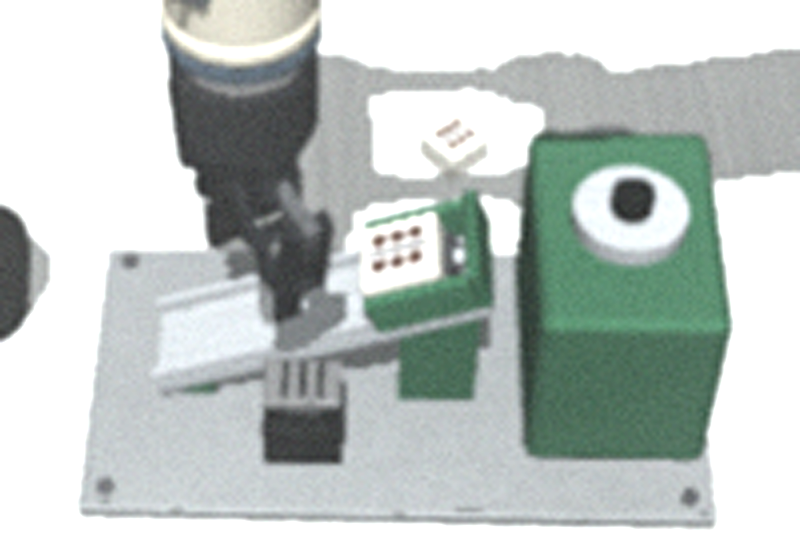

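The wrist view shows the paddle at (330,275), just ahead of the left fingertip at (315,310), and the ramp at (450,270) under the right finger at (490,310). I'll compare these with predicted projections.

```bash
python3 - <<'E'
from h import *
p=np.load("p.npy"); s=robot.observe(); c=cams.get_calibration("wrist"); T=c["T_tool_cam"]; K=c["intrinsics"]
def pt(Q):
    q=(np.atleast_2d(Q)-T[:3,3])@T[:3,:3]; u=q[:,:2]/q[:,2:]
    u=u*(1+c["k1"]*(u**2).sum(1,keepdims=True)); return 1.25*(u*[K[0,0],K[1,1]]+K[:2,2])
pw=lambda P:pt((S2W(p,P)-s["tool_pos"])@s["tool_rot"])
print("paddle far L,R, near L,R",pw([(64,78,70),(64,46,70),(20,78,70),(20,46,70)]).round())
print("screwcorners",pw([(170,112,12),(170,-88,12)]).round())
print("ramp end outer top",pw([(133,30,31),(133,-30,31)]).round())
for z in(.006,.012,.019):print("tips in/out",z,pt([(.011,-.0293,z),(.011,-.044,z),(.011,.0293,z),(.011,.044,z)]).round().tolist())
E
```

```text
paddle far L,R, near L,R [[315. 241.]
 [367. 271.]
 [278. 306.]
 [329. 333.]]
screwcorners [[369.  47.]
 [621. 215.]]
ramp end outer top [[452. 172.]
 [531. 222.]]
tips in/out 0.006 [[327.0, 302.0], [289.0, 302.0], [478.0, 302.0], [516.0, 302.0]]
tips in/out 0.012 [[330.0, 296.0], [294.0, 296.0], [475.0, 296.0], [511.0, 296.0]]
tips in/out 0.019 [[333.0, 290.0], [298.0, 290.0], [472.0, 290.0], [506.0, 290.0]]
```

Emit:
move_arm:
  rows:
    - {"x":0.001,"y":0.001,"z":-0.01,"wx":0,"wy":0,"wz":0,"fingers":0.31}
    - {"x":0.001,"y":0.001,"z":-0.02,"wx":0,"wy":0,"wz":0,"fingers":0.31}
    - {"x":0.001,"y":0.001,"z":-0.03,"wx":0,"wy":0,"wz":0,"fingers":0.31}
    - {"x":0.001,"y":0.001,"z":-0.04,"wx":0,"wy":0,"wz":0,"fingers":0.31}
    - {"x":0.001,"y":0.001,"z":-0.04,"wx":0,"wy":0,"wz":0,"fingers":0.31}

```text
time_s: 2.7
tool_pos: [0.5831, 0.0415, 0.0887]
tool_rot: [[0.877, 0.48, -0.003], [0.48, -0.877, -0.0], [-0.002, -0.001, -1.0]]
force: [-0.1, 0.3, -0.6]
finger_gap: 0.687
finger_force: 0.0
```

Emit:
move_arm:
  rows:
    - {"x":0,"y":0,"z":-0.002,"wx":0,"wy":0,"wz":0,"fingers":0.31}
    - {"x":0,"y":0,"z":-0.004,"wx":0,"wy":0,"wz":0,"fingers":0.31}
    - {"x":0,"y":0,"z":-0.006,"wx":0,"wy":0,"wz":0,"fingers":0.31}
    - {"x":0,"y":0,"z":-0.007,"wx":0,"wy":0,"wz":0,"fingers":0.31}
    - {"x":0,"y":0,"z":-0.007,"wx":0,"wy":0,"wz":0,"fingers":0.31}

```text
time_s: 3.32
tool_pos: [0.584, 0.0416, 0.0837]
tool_rot: [[0.877, 0.48, 0.0], [0.48, -0.877, 0.0], [0.0, 0.0, -1.0]]
force: [-0.2, 0.8, 2.7]
finger_gap: 0.691
finger_force: 1.2
```

```bash
python3 - <<'E'
from h import *
s=robot.observe();print(s["tool_pos"],s["force"],s["finger_gap"])
d=cams.get_image("side")[:,:,::-1]; w=cams.get_image("wrist")[:,:,::-1]
a=cv2.resize(d[165:265,290:390],(400,400),interpolation=cv2.INTER_CUBIC)
b=cv2.resize(w[150:350,200:400],(400,400),interpolation=cv2.INTER_CUBIC)
cv2.imwrite("pics/c2.png",cv2.convertScaleAbs(np.hstack([a,b]),alpha=1.6))
E
```

```text
[0.58398296 0.04155084 0.08370838] [-0.19913192  0.76113725  2.66915734] 0.6907341330362644
```

View pics/c2.png

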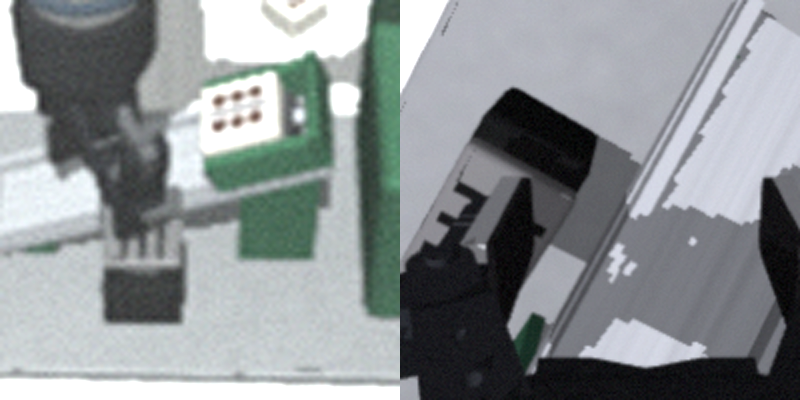

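The left finger is on the paddle: 2.7 N, which matches the 3 N preload, at TCP z = 0.084. The right finger is over the ramp's middle. Now pressing.

Emit:
move_arm:
  rows:
    - {"x":0,"y":0,"z":-0.002,"wx":0,"wy":0,"wz":0,"fingers":0.31}
    - {"x":0,"y":0,"z":-0.004,"wx":0,"wy":0,"wz":0,"fingers":0.31}
    - {"x":0,"y":0,"z":-0.006,"wx":0,"wy":0,"wz":0,"fingers":0.31}
    - {"x":0,"y":0,"z":-0.008,"wx":0,"wy":0,"wz":0,"fingers":0.31}
    - {"x":0,"y":0,"z":-0.009,"wx":0,"wy":0,"wz":0,"fingers":0.31}

```text
time_s: 4.05
tool_pos: [0.5843, 0.0416, 0.0748]
tool_rot: [[0.877, 0.48, 0.001], [0.48, -0.877, 0.0], [0.001, 0.001, -1.0]]
force: [-1.1, -0.2, 7.7]
finger_gap: 0.69
finger_force: 3.7
```

Emit:
move_arm:
  rows:
    - {"x":0,"y":0,"z":-0.001,"wx":0,"wy":0,"wz":0,"fingers":0.31}
    - {"x":0,"y":0,"z":-0.001,"wx":0,"wy":0,"wz":0,"fingers":0.31}
    - {"x":0,"y":0,"z":-0.001,"wx":0,"wy":0,"wz":0,"fingers":0.31}
    - {"x":0,"y":0,"z":-0.001,"wx":0,"wy":0,"wz":0,"fingers":0.31}
    - {"x":0,"y":0,"z":-0.001,"wx":0,"wy":0,"wz":0,"fingers":0.31}

```text
time_s: 4.68
tool_pos: [0.5842, 0.0416, 0.0741]
tool_rot: [[0.877, 0.48, 0.001], [0.48, -0.877, 0.0], [0.001, 0.001, -1.0]]
force: [-0.8, -0.2, 7.8]
finger_gap: 0.69
finger_force: 4.1
```

```bash
python3 - <<'E'
from h import *
s=robot.observe();print(s["tool_pos"],s["force"],s["finger_gap"],s["finger_force"])
d=cams.get_image("side")[:,:,::-1]; w=cams.get_image("wrist")[:,:,::-1]
a=cv2.resize(d[165:265,290:390],(400,400),interpolation=cv2.INTER_CUBIC)
b=cv2.resize(w[150:350,200:400],(400,400),interpolation=cv2.INTER_CUBIC)
cv2.imwrite("pics/c3.png",cv2.convertScaleAbs(np.hstack([a,b]),alpha=1.6))
E
```

```text
[0.58424684 0.04160314 0.07412439] [-0.75640335 -0.21721868  7.79270723] 0.6904602275185011 4.080374712939374
```

View pics/c3.png

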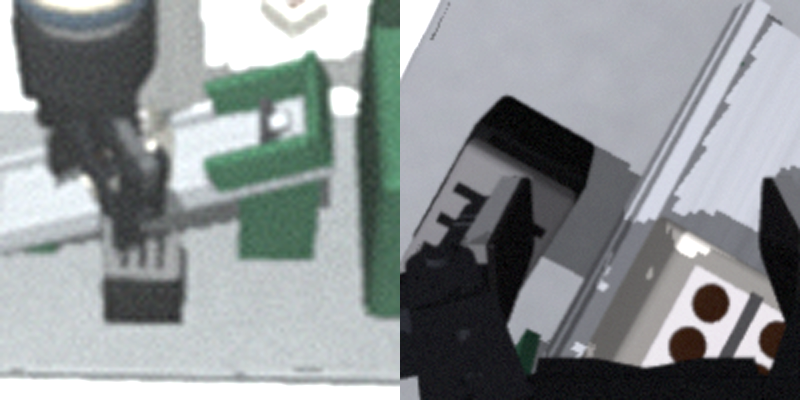

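The bay is empty, and the cassette lies on the ramp with its front corner at crop (662,222), behind the right finger. I'll check its position numerically before handing in.

```bash
python3 - <<'E'
from h import *
p=np.load("p.npy"); s=robot.observe(); c=cams.get_calibration("wrist"); T=c["T_tool_cam"]; K=c["intrinsics"]
def pw(P):
    Q=(S2W(p,P)-s["tool_pos"])@s["tool_rot"]; q=(Q-T[:3,3])@T[:3,:3]; u=q[:,:2]/q[:,2:]
    u=u*(1+c["k1"]*(u**2).sum(1,keepdims=True)); return (u*[K[0,0],K[1,1]]+K[:2,2]-[200,150])*2+[400,0]
a=np.radians(22)
for x in(25,35,45,50,55,65):
    P=[((x+23)*np.cos(a)+h*np.sin(a),y,75-(x+23)*np.sin(a)+h*np.cos(a)) for h,y in((30,23),(30,-23),(0,23))]
    print(x,pw(P).round().tolist())
print(s["force"],s["moment"])
E
```

```text
25 [[632.0, 322.0], [796.0, 406.0], [613.0, 288.0]]
35 [[653.0, 282.0], [814.0, 368.0], [631.0, 256.0]]
45 [[674.0, 243.0], [832.0, 330.0], [648.0, 224.0]]
50 [[684.0, 224.0], [841.0, 311.0], [656.0, 208.0]]
55 [[694.0, 205.0], [850.0, 293.0], [665.0, 193.0]]
65 [[714.0, 167.0], [868.0, 256.0], [681.0, 162.0]]
[-1.71201112 -0.33831164  7.50688918] [0.16409928 0.29280881 0.12067407]
```

```bash
python3 -c "
from rig import robot
print(robot.job_done())"
```

```text
the job is handed in; nothing more can be done
None
```

I handed the job in with the paddle pressed about 9.6 mm down and the cassette out of its bay, stopped by the other finger about 45 mm down the ramp; no verdict came back.

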